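# Clear the banding wheel and stack the pedestal tiers

## Robot

A 7-joint arm with a two-finger parallel gripper is mounted at the origin on the work surface. World frame = base frame: x ahead of the robot, y to its left, z up, the work surface at z = 0. Lengths are in m, angles in rad, forces in N, time in s.
With the tool pointing down it reaches from about 0.35 to 0.9 m from the base axis. Payload 8.1 kg.
Tool frame: the origin (TCP) lies midway between the tips of the shut fingers; the grasp point (between the pads) lies 19 mm behind it; z points along the fingers, y is the line along which they close (so a half turn about z gives the same grasp; the last joint's range is limited). The gripper opens to 92 mm and grips with 3 to 60 N. Pads are 19 mm wide; open, the fingers measure 130 mm over their backs; the gripper's body (75 mm by 190 mm) begins 47 mm behind the grasp point.
Start: joints at [-1.233, 0.434, 0.025, 1.573, -0.012, 1.134, -0.075], TCP at [0.267, 0.565, 0.227] pointing down, gripper open.
Joint ranges: [-2.62, 2.62], [-0.44, 2.09], [-1.27, 1.32], [0.08, 2.57], [-1.32, 4.46], [0.12, 2], [-2.74, 2.74]. Speed limits (rad/s): [2.22, 2.22, 3.01, 3.01, 3.14, 3.14, 3.14].

## Interface

Orientations are given as a unit quaternion [x, y, z, w].
In Python, from plant import env gives the robot as it stands.
- The arm moves only by the tool servo_tool, never from a script. Its argument "motion" is a list of rows, each a list of 4 numbers: the shift along the tool's x, y, z normalised to -1 to 1, where 1 is 0.02 m, then the turn about the tool's z normalised to -1 to 1, where 1 is 0.12 rad. A call has exactly 8 rows; each row shifts and turns the commanded pose from where the row before left it, along the tool's axes as they then stand; what a row does not reach is not made up. A row lasts 1/8 s, in which the tool goes at most 62.5 mm and 10.7 degrees, less where a joint would pass 70% of its speed; a pose out of reach is approached as far as the arm can. A call with a number of a shift or a turn outside -1 to 1 is refused whole. A call with a gripper value outside its range is refused whole. "gripper" is the closure, from 0 (fully open) to 1 (shut), set as the call begins (left out, the last holds). The fingers move at their own pace and stop on an object; "squeeze" is the grip in N (left out, the last holds). Time passes only in rows, so rows that do not move let the fingers close, or fill a call up. It gives the time, the measured TCP pose, the force, the opening and the grip force at its end, in the units of the state.
- env.get_obs(): the state, without advancing time (a new reading comes with each control period).
- env.get_image(name): name is "scene" or "top" or "wrist"; returns a dict with "color" (384x512x3 uint8, red, green, blue), "mtx" (3x3 intrinsics, pixels), "pose" (4x4, takes a point from camera to world coordinates); the wrist camera has in their place "T_tool_cam" (4x4, takes a point from camera to tool coordinates, whose origin is the TCP and whose axes are the flange's). Camera axes: x right, y up, looking along -z (the intrinsics and any distortion apply to the point x, -y, -z); pixel columns grow to the right and rows downward; lengths in m; the calibration is good to about 2 mm. A picture is of the moment at which its call begins: read the wrist's pose just before it. There is no depth.
- env.job_done(): hands the job in; it is judged then, once.
The state is a dict: "clock": time; "q": joint angles; "qd": joint speeds; "tau": joint torques, N m; "tool_pos": TCP position; "eef_rot": TCP orientation; "wrist_force": force on the tool from outside, world axes, zero at the start; "wrist_torque": the same for the moment, N m; "finger_gap": finger opening in m; "grip_force": force on a finger pad.
Only numpy, scipy, OpenCV 4.12 (cv2) and the standard library are available. Lean on these libraries where they do the work, as an engineer would, in place of code of your own. Each camera call takes 0.05 s, during which the arm holds its last target. There are 200 camera calls.

## Task

Swing the lamp well clear of the banding wheel, lift the clay pot off the wheel and stand it upright, wholly on the wooden ware board. Then stack all the flat clay discs that are there flat on the wheel, each centred on the wheel's axis, in order of size with the largest at the bottom, so that they make a stepped pedestal. Last, swing the lamp back so that its head is centred over the stack and let go; leave the cups, jar, sponge and tools where they are.

Things in the scene. Friction and masses are not known exactly. Their poses are not given: they have to be found in the camera images.
- wheel_top (a point): centre of the top face of the banding wheel's round black head, on its axis: head 160 mm across, its flat top about 75 mm above the table. The wheel is fixed and does not turn.
- lamp_hinge (a point): point on the vertical hinge axis of the lamp arm, at the top of the thin steel post (20 mm thick, hinge cap up to 248 mm above the table) that stands 190 mm from the wheel's axis, on the far side of the wheel from the robot.
- lamp_knob (a point): top of the upright black round knob (16 mm across, 40 mm tall) that stands on the middle of the white lamp head (disc 80 mm across, from 222 to 246 mm above the table); the knob's top is at 286 mm, always 190 mm from the hinge axis. The knob can be pinched from above; the arm swings level at constant height.
- lamp_arm (a joint): angle of the lamp arm about its upright hinge (rad): 0 with the lamp head exactly over the wheel's axis; positive swings the head to the robot's right; stops at -0.35 and 1.6. Light friction; it stays where it is left.
- board: plain wooden ware board, fixed on the table at the robot's right: 360 x 150 x 18 mm; origin at the centre of its underside, x along its length, z up. Two cups stand on the half towards its +x end (about 125 mm from the centre); the rest is empty.
- pot: small grey unfired clay pot, open at the top, 90 mm tall, mass about 0.2 kg: foot 52 mm across, belly 76 mm across at 36 mm up, straight round neck 56 mm across from 56 to 90 mm up. Origin at the centre of its underside, z up through its mouth. It starts on the wheel.
- disc68: flat dry-clay disc, 68 mm across and 16 mm thick, lying on the table to the robot's left at the start; origin at the centre of its underside, z up. May be absent.
- disc58: flat dry-clay disc, 58 mm across and 16 mm thick, lying on the table to the robot's left at the start; origin at the centre of its underside, z up. May be absent.
- disc48: flat dry-clay disc, 48 mm across and 16 mm thick, lying on the table to the robot's left at the start; origin at the centre of its underside, z up. May be absent.
- disc38: flat dry-clay disc, 38 mm across and 16 mm thick, lying on the table to the robot's left at the start; origin at the centre of its underside, z up. May be absent.
- disc28: flat dry-clay disc, 28 mm across and 16 mm thick, lying on the table to the robot's left at the start; origin at the centre of its underside, z up. May be absent.
- test_cup: small bisque cup, 52 mm across, 40 mm tall, standing among the discs; not part of the job; origin at the centre of its underside.
- cup0: bisque cup, 58 mm across, 55 mm tall, on the ware board; not part of the job; origin at the centre of its underside.
- cup1: bisque cup, 58 mm across, 55 mm tall, on the ware board; not part of the job; origin at the centre of its underside.
- bottle: green glass jar, 64 mm across, 90 mm tall, at the back; not part of the job; origin at the centre of its underside.
- sponge: yellow sponge block 100 x 60 x 30 mm at the back right; not part of the job; origin at the centre of its underside.
- brush: brush lying at the right; not part of the job; origin at its handle's side of the underside.
- scraper: scraper lying at the back left; not part of the job; origin at its handle's side of the underside.
There are look-alikes about, which are no part of the job. Leave any yellow look-alike of the disc68 alone.

How it is judged:
On the way, in this order (a step that is already met when the one before it is completed fails the run):
1. the lamp head is swung clear of the wheel (horizontal distance between lamp_knob and wheel_top above 0.125 m), for 0.2 s.
2. the pot stands upright on the ware board (x of pot in the frame of board between -0.154 and 0.154 m and y of pot in the frame of board between -0.05 and 0.05 m and z of pot in the frame of board between 0.013 and 0.024 m and angle between pot's own z axis and vertical below 0.1 rad and linear speed of pot below 0.03 m/s), for 0.2 s.
3. all discs present are stacked on the wheel, centred, largest at the bottom (horizontal distance between each of disc68, disc58, disc48, disc38, disc28 and wheel_top below 0.01 m and angle between each of disc68, disc58, disc48, disc38, disc28's own z axis and vertical below 0.08 rad and linear speed of each of disc68, disc58, disc48, disc38, disc28 below 0.03 m/s and z of each of disc58, disc48, disc38, disc28 in the frame of disc68 above 0.012 m and z of each of disc48, disc38, disc28 in the frame of disc58 above 0.012 m and z of each of disc38, disc28 in the frame of disc48 above 0.012 m and z of disc28 in the frame of disc38 above 0.012 m), for 0.2 s.
4. the lamp head is back over the stack (horizontal distance between lamp_knob and wheel_top below 0.03 m and velocity of joint lamp_arm between -0.05 and 0.05 rad/s), for 0.2 s.
At the end, for the whole second after the job is handed in: The pot stands upright (within 0.1 rad) with its whole foot on the ware board; every disc present lies flat (within 0.08 rad) within 10 mm of the wheel's axis, every smaller disc above every larger one; the lamp knob is within 30 mm of the wheel's axis, seen from above; all at rest (all of step 2 and all of step 3 and all of step 4); the robot touches nothing.
It fails at once if a cup, the jar, the sponge, the brush or the scraper is pushed or carried more than 40 mm away (distance of any of test_cup, cup0, cup1, bottle, sponge, brush, scraper from where it was at the start of the episode above 0.04 m).
Of disc68, disc58, disc48, disc38, disc28 only 3 to 5 are there at a start; the rules pass over those that are not, and their reading is None.
At some moment in a run one of disc68, disc58, disc48, disc38, disc28, pot may be knocked a few centimetres aside while the robot is not near it.
It also fails if it takes over 210 s, if anything falls off the work surface, if the arm or the gripper's body presses on something with over 40 N, if the wrist force passes 120 N, or if a joint passes its speed limit or range.

## Working session

There is one attempt and no reset: what is moved stays moved. The work goes in short steps, Python scripts to look and compute and a tool call to move; the robot and the scene stay as the last step left them, time stands still between calls to the robot, and variables do not carry over. Pictures are saved under pics/ and viewed, at most 14 in all, crops included, and the job is handed in when it is done.

Besides the shell and the picture viewer there is one more tool, called after "Call:" as name([rows], argument=value, ...), one row to a line, values as JSON. servo_tool: Moves the arm, as the interface text tells. Scaled input: -1 to 1 covers 0.02 m each way for a shift and 0.12 rad each way for a turn. Its arguments: {"type":"object","properties":{"motion":{"type":"array"},"gripper":{"type":"number"},"squeeze":{"type":"number"}},"required":["motion"]}

```bash
ls; mkdir -p pics
python3 - <<'E'
from plant import env
import cv2,numpy as np
o=env.get_obs()
print({k:np.round(v,3) for k,v in o.items()})
for n in("scene","top"):
    i=env.get_image(n); cv2.imwrite(f"pics/{n}0.png",cv2.resize(i["color"][...,::-1],(800,600),interpolation=cv2.INTER_CUBIC))
    print(n,i["mtx"],np.round(i["pose"],4),[k for k in i])
E
```

```text
pics
{'clock': np.float64(0.0), 'q': array([-1.233,  0.435,  0.025,  1.574, -0.012,  1.134, -0.075]), 'qd': array([-0.002, -0.001,  0.001,  0.   ,  0.001,  0.001, -0.   ]), 'tau': array([ 0.0000e+00, -6.6783e+01,  9.8600e-01, -3.1446e+01, -6.0000e-02,
        4.3000e-02,  0.0000e+00]), 'tool_pos': array([0.266, 0.565, 0.226]), 'eef_rot': array([ 0.219,  0.976, -0.001, -0.   ]), 'wrist_force': array([ 0.123, -0.339, -0.023]), 'wrist_torque': array([-0.024, -0.033, -0.007]), 'grip_force': np.float64(0.0), 'finger_gap': np.float64(0.092)}
scene [[398.56464262   0.         251.09126093]
 [  0.         398.56464262 189.67798024]
 [  0.           0.           1.        ]] [[-0.0981 -0.7414  0.6638  1.2253]
 [ 0.9952 -0.0691  0.0699  0.0775]
 [-0.006   0.6675  0.7446  0.9519]
 [ 0.      0.      0.      1.    ]] ['color', 'mtx', 'pose']
top [[376.55894459   0.         260.99834335]
 [  0.         376.55894459 189.94560951]
 [  0.           0.           1.        ]] [[ 0.0271  0.9853 -0.1688  0.3792]
 [-0.9995  0.024  -0.0204  0.0018]
 [-0.0161  0.1693  0.9854  1.263 ]
 [ 0.      0.      0.      1.    ]] ['color', 'mtx', 'pose']
```

View pics/scene0.png

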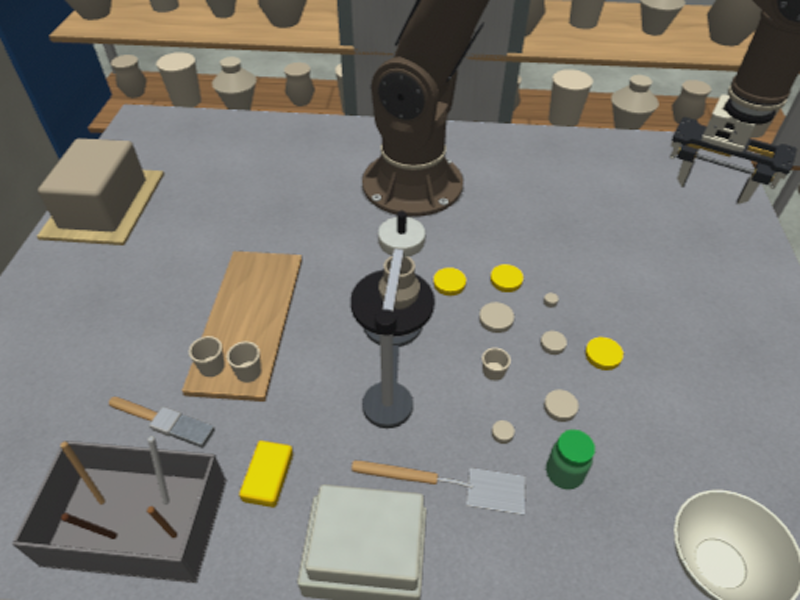

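View pics/top0.png

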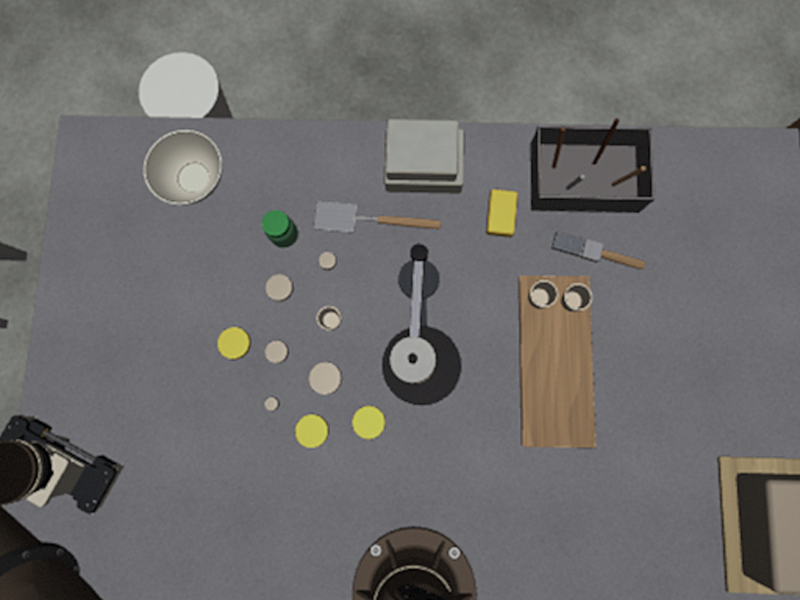

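The top view (800x600) shows five clay discs, at (325,378), (279,287), (276,352), (328,260) and (271,404). The test cup is at (328,318). The yellow discs at (233,343), (311,431) and (368,422) are look-alikes, and so not part of the job. The lamp knob is at about (412,358), and the hinge is at (419,252). Next I measure these positions and confirm them in a crop.

```bash
cat > h.py <<'E'
from plant import env
import cv2,numpy as np
from scipy.spatial.transform import Rotation as R
def ray(uv,K,T):
    d=np.linalg.inv(K)@np.array([uv[0],uv[1],1.]); d=np.array([d[0],-d[1],-d[2]]); return T[:3,:3]@d,T[:3,3]
def p2w(uv,z,K,T):
    d,c=ray(uv,K,T); return c+d*(z-c[2])/d[2]
def w2p(p,K,T):
    q=T[:3,:3].T@(np.asarray(p,float)-T[:3,3]); q=K@np.array([q[0],-q[1],-q[2]]); return q[:2]/q[2]
def shot(n):
    o=env.get_obs(); i=env.get_image(n)
    if n=="wrist":
        T=np.eye(4);T[:3,:3]=R.from_quat(o["eef_rot"]).as_matrix();T[:3,3]=o["tool_pos"];T=T@i["T_tool_cam"]
    else: T=i["pose"]
    return i["color"],i["mtx"],T
def save(name,img,box=None,s=1):
    if box: img=img[box[1]:box[3],box[0]:box[2]]
    cv2.imwrite("pics/"+name,cv2.resize(img[...,::-1],None,fx=s,fy=s,interpolation=cv2.INTER_CUBIC))
def clay(img):
    h=cv2.cvtColor(img,cv2.COLOR_RGB2HSV).astype(int)
    m=((h[...,0]>3)&(h[...,0]<24)&(h[...,1]>25)&(h[...,1]<110)&(h[...,2]>100)).astype(np.uint8)
    n,l,s,c=cv2.connectedComponentsWithStats(m)
    return [(c[k],s[k,4],s[k,2],s[k,3]) for k in range(1,n) if s[k,4]>25]
def find_discs(name):
    img,K,T=shot(name); out=[]
    for c,a,w,h in clay(img):
        p=p2w(c,.014,K,T)
        if 0.2<p[0]<.8 and .08<p[1]<.45:
            d=np.linalg.norm(T[:3,3]-p); cosang=(T[2,3]-p[2])/d
            dia=2*np.sqrt(a/np.pi*(d/K[0,0])**2/cosang)
            out.append((np.round(p[:2],4),round(dia*1000,1),np.round(c,1)))
    return out
E
python3 - <<'E'
from h import *
for n in("top","scene"):
    print(n)
    for r in find_discs(n): print(*r)
i,K,T=shot("top"); s=.64
save("top_crop.png",i,(160,140,310,295),4)
i2,K2,T2=shot("scene"); save("scene_crop.png",i2,(190,130,370,300),4)
for n,z,u in(("knob",.286,(412,358)),("hinge",.248,(419,252)),("wheel",.075,(422,364)),("b",.018,(520,277)),("b",.018,(591,277)),("b",.018,(595,447)),("b",.018,(523,447))): print(n,p2w(np.array(u)*s,z,K,T))
for n,z,u in(("knob",.286,(402,215)),("hinge",.248,(386,313))): print("sc",n,p2w(np.array(u)*s,z,K2,T2))
E
```

```text
top
[0.6706 0.2067] 37.7 [209.1 166.3]
[0.6083 0.3091] 59.9 [178.1 183.6]
[0.5422 0.1951] 46.9 [210.7 203.7]
[0.4693 0.3054] 49.3 [176.5 224.7]
[0.4162 0.1988] 69.2 [207.6 241.6]
[0.3601 0.3082] 29.8 [173.5 258. ]
scene
[0.3633 0.3074] 29.8 [352.4 190.6]
[0.42   0.1976] 70.7 [317.5 201.8]
[0.4727 0.3046] 51.3 [354.1 217.9]
[0.5269 0.1952] 54.6 [317.1 229.9]
[0.6125 0.3076] 63.1 [359.  258.3]
[0.6741 0.2051] 40.5 [321.6 275.1]
knob [0.44400443 0.01230042 0.286     ]
hinge [0.6341507  0.00515056 0.248     ]
wheel [ 0.44650622 -0.00582017  0.075     ]
b [ 0.64160743 -0.21276605  0.018     ]
b [ 0.64522315 -0.36483164  0.018     ]
b [ 0.28998453 -0.36397397  0.018     ]
b [ 0.28581523 -0.21708743  0.018     ]
sc knob [0.45329082 0.01317662 0.286     ]
sc hinge [0.63155839 0.00528739 0.248     ]
```

View pics/top_crop.png

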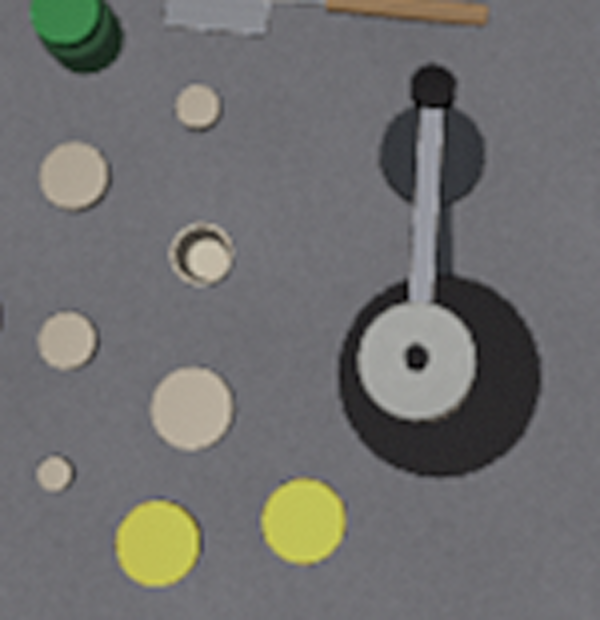

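View pics/scene_crop.png

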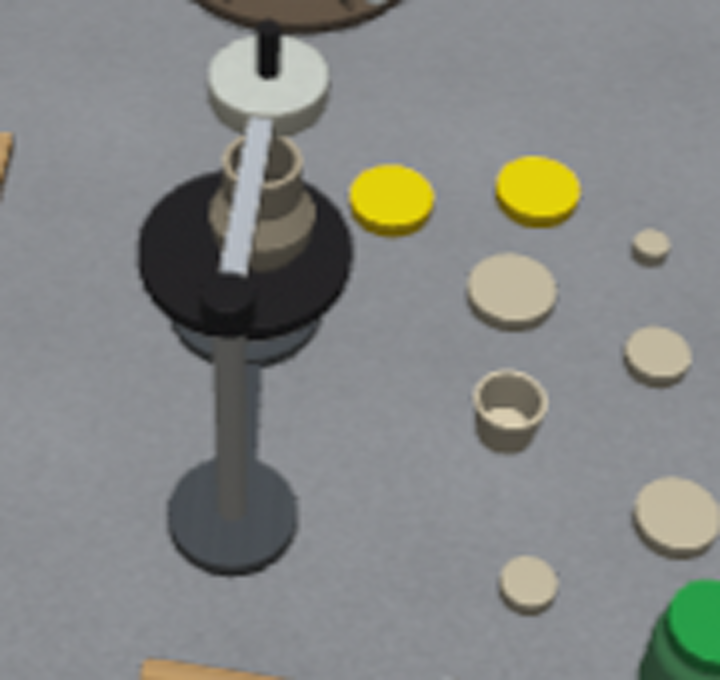

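Five discs are present. The crops confirm 68 at scene crop (512,290), 58 at (677,516), 48 at (657,355), 38 at (528,583) and 28 at (651,246). The yellow ones stay where they are. Next I move to the knob.

Call:
servo_tool([
  [0,0,-0.65,1],
  [0,0,-0.65,1],
  [0,0,-0.65,1],
  [0,0,-0.65,1],
  [0,0,-0.65,1],
  [0,0,-0.65,1],
  [0,0,-0.65,1],
  [0,0,-0.65,1],
], gripper=0, squeeze=15)

```text
clock: 1.3
tool_pos: [0.2666, 0.5652, 0.3311]
eef_rot: [0.646, 0.763, -0.0, 0.0]
wrist_force: [-0.1, -0.8, -0.3]
finger_gap: 0.0919
grip_force: 0.0
```

Call:
servo_tool([
  [0,0,0,0.72],
  [0,0,0,0.72],
  [-1,0.32,0,0],
  [-1,0.32,0,0],
  [-1,0.32,0,0],
  [-1,0.32,0,0],
  [-1,0.32,0,0],
  [-1,0.32,0,0],
])

```text
clock: 2.3
tool_pos: [0.3052, 0.4438, 0.3308]
eef_rot: [0.708, 0.706, 0.0, -0.0]
wrist_force: [0.8, -0.4, 0.9]
finger_gap: 0.0917
grip_force: 0.0
```

Call:
servo_tool([
  [-0.9,0.29,0,0],
  [-0.9,0.29,0,0],
  [-0.9,0.29,0,0],
  [-0.9,0.29,0,0],
  [-0.9,0.29,0,0],
  [-0.9,0.29,0,0],
  [-0.9,0.29,0,0],
  [-0.9,0.29,0,0],
])

```text
clock: 3.3
tool_pos: [0.3511, 0.2998, 0.3307]
eef_rot: [0.708, 0.706, 0.0, -0.0]
wrist_force: [0.6, 0.2, 0.1]
finger_gap: 0.0917
grip_force: 0.0
```

Call:
servo_tool([
  [-0.9,0.29,0,0],
  [-0.9,0.29,0,0],
  [-0.9,0.29,0,0],
  [-0.9,0.29,0,0],
  [-0.9,0.29,0,0],
  [-0.9,0.29,0,0],
  [-0.9,0.29,0,0],
  [-0.9,0.29,0,0],
])

```text
clock: 4.3
tool_pos: [0.397, 0.1557, 0.3307]
eef_rot: [0.708, 0.706, 0.0, -0.0]
wrist_force: [0.2, 0.9, -0.2]
finger_gap: 0.092
grip_force: 0.0
```

Call:
servo_tool([
  [-0.9,0.29,0,0],
  [-0.9,0.29,0,0],
  [-0.9,0.29,0,0],
  [-0.9,0.29,0,0],
  [-0.9,0.29,0,0],
  [-0.9,0.29,0,0],
  [-0.9,0.29,0,0],
  [-0.9,0.29,0,0],
])

```text
clock: 5.3
tool_pos: [0.4428, 0.0115, 0.3308]
eef_rot: [0.708, 0.706, 0.0, -0.0]
wrist_force: [0.6, 0.4, 1.6]
finger_gap: 0.0916
grip_force: 0.0
```

Run:
```python
from h import *
i,K,T=shot("wrist"); print(env.get_obs()["q"].round(2),env.get_obs()["tool_pos"])
print(K,T.round(3)); o=env.get_obs()["tool_pos"]
for p in((.446,.012,.286),(.446,-.006,.075),o): print(w2p(p,K,T) )
save("w1.png",i,s=1.5)
```

```text
[-0.82  0.02  0.71  1.86 -0.01  1.26 -0.11] [0.44330009 0.0090433  0.33092039]
[[341.78970053   0.         256.76854486]
 [  0.         341.78970053 191.09159692]
 [  0.           0.           1.        ]] [[ 1.     0.004  0.001  0.443]
 [-0.004  0.956  0.293  0.091]
 [ 0.001 -0.293  0.956  0.489]
 [ 0.     0.     0.     1.   ]]
[262.26771717 215.28121149]
[259.55390804 167.52958602]
[258.40211258 252.26387855]
```

View pics/w1.png

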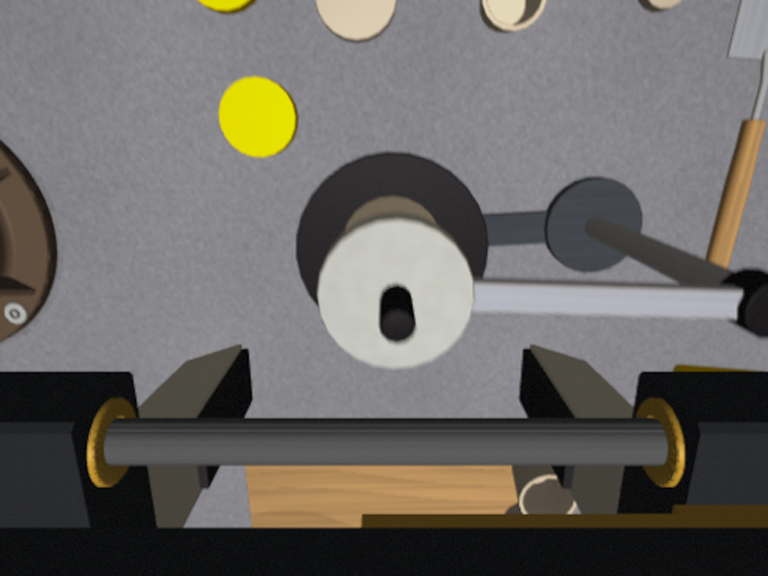

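The wrist view has the knob top at (397,322) in 1.5x pixels, between the fingers. I correct a few mm, descend and pinch.

Call:
servo_tool([
  [0.05,0.1,0.75,0],
  [0.05,0.1,0.75,0],
  [0,0,0.75,0],
  [0,0,0.75,0],
  [0,0,0.65,0],
  [0,0,0,0],
  [0,0,0,0],
  [0,0,0,0],
])

```text
clock: 6.35
tool_pos: [0.4471, 0.0147, 0.2582]
eef_rot: [0.708, 0.706, 0.001, 0.0]
wrist_force: [-0.2, 1.4, 0.7]
finger_gap: 0.0916
grip_force: 0.0
```

Call:
servo_tool([
  [0,0,0,0],
  [0,0,0,0],
  [0,0,0,0],
  [0,0,0,0],
  [0,0,0,0],
  [0,0,0,0],
  [0,0,0,0],
  [0,0,0,0],
], gripper=1, squeeze=15)

```text
clock: 7.35
tool_pos: [0.447, 0.0147, 0.2578]
eef_rot: [0.708, 0.706, 0.0, 0.0]
wrist_force: [16.3, -0.9, -7.7]
finger_gap: 0.0164
grip_force: 8.9
```

Call:
servo_tool([
  [0,0.1,0,0.38],
  [-0.9,0.043,0,-0.79],
  [-0.9,0.043,0,-0.79],
  [-0.9,0.043,0,-0.79],
  [-0.9,0.043,0,-0.79],
  [-0.9,0.043,0,-0.79],
  [-0.9,0.043,0,-0.79],
  [-0.9,0.043,0,-0.79],
])

```text
clock: 8.35
tool_pos: [0.4829, -0.105, 0.2578]
eef_rot: [0.459, 0.889, -0.0, -0.001]
wrist_force: [-1.8, 1.5, 3.8]
finger_gap: 0.0155
grip_force: 15.0
```

Call:
servo_tool([
  [-0.9,0.043,0,-0.79],
  [-0.9,0.043,0,-0.79],
  [-0.9,0.043,0,-0.79],
  [-0.9,0.043,0,-0.79],
  [-0.9,0.043,0,-0.79],
  [-0.9,0.043,0,-0.79],
  [-0.9,0.043,0,-0.79],
  [0,0,0,0],
])

```text
clock: 9.35
tool_pos: [0.5849, -0.1771, 0.2578]
eef_rot: [0.146, 0.989, -0.0, 0.0]
wrist_force: [0.4, 0.6, 2.6]
finger_gap: 0.0155
grip_force: 15.0
```

Call:
servo_tool([
  [0,0,0,0],
  [0,0,0,0],
  [0,0,0,0],
  [0,0,0,0],
  [0,0,-0.6,0],
  [0,0,-1,0],
  [0,0,-1,0],
  [0,0,-1,0],
], gripper=0.4)

```text
clock: 10.35
tool_pos: [0.584, -0.1767, 0.3313]
eef_rot: [0.146, 0.989, -0.0, 0.0]
wrist_force: [0.5, -0.9, -0.3]
finger_gap: 0.0551
grip_force: 0.0
```

Run:
```python
from h import *
a,K,T=shot("top"); b,K2,T2=shot("scene")
A=cv2.resize(a[170:290,220:340],None,fx=4,fy=4,interpolation=cv2.INTER_CUBIC)
B=cv2.resize(b[130:250,190:310],None,fx=4,fy=4,interpolation=cv2.INTER_CUBIC)
save("pot.png",np.hstack([A,B[:480]])[:, :],s=.8)
```

```text
(no output)
```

View pics/pot.png

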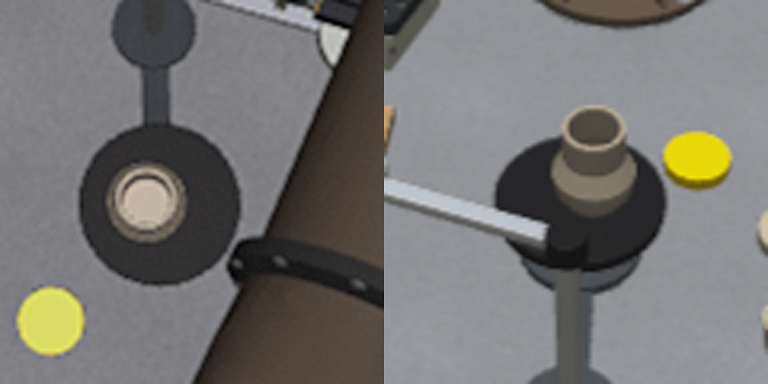

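The left pane (top camera) shows the wheel centred at (160,204) with the pot mouth at (147,201). In the right pane (scene camera) the mouth is at (594,128) and the wheel at (581,200).

Run:
```python
from h import *
i,K,T=shot("top"); j,K2,T2=shot("scene")
g=cv2.cvtColor(i,cv2.COLOR_RGB2GRAY); m=(g<65).astype(np.uint8)
def fit(img,K,T,c0,thr,box):
    # radial edge search for the wheel rim in world coordinates
    g=cv2.GaussianBlur(cv2.cvtColor(img,cv2.COLOR_RGB2GRAY),(3,3),0).astype(np.float32); P=[]
    for a in np.linspace(0,2*np.pi,180,endpoint=False):
        r=np.arange(.065,.095,.0005); pts=np.array([w2p((c0[0]+q*np.cos(a),c0[1]+q*np.sin(a),.075),K,T) for q in r],np.float32)
        v=cv2.remap(g,pts[:,0].copy().reshape(1,-1),pts[:,1].copy().reshape(1,-1),cv2.INTER_LINEAR)[0]
        d=v[4:]-v[:-4]; k=d.argmax()
        if d[k]>thr: P.append((c0[0]+r[k+2]*np.cos(a),c0[1]+r[k+2]*np.sin(a)))
    P=np.array(P); w=np.ones(len(P),bool)
    for _ in range(6):
        s=np.linalg.lstsq(np.c_[2*P[w],np.ones(w.sum())],(P[w]**2).sum(1),rcond=None)[0]; rr=np.sqrt(s[2]+s[0]**2+s[1]**2)
        e=abs(np.hypot(*(P-s[:2]).T)-rr); w=e<max(.0015,np.median(e)*2)
    return s[:2],rr,w.sum()
print("click",p2w((270,233.9),.075,K,T),p2w((251.6,192.5),.075,K2,T2))
print(fit(i,K,T,(.448,-.006),15,0)); print(fit(j,K2,T2,(.448,-.006),15,0))
print("pot",p2w((265.8,232.8),.165,K,T),p2w((255.6,170),.165,K2,T2))
from scipy.optimize import least_squares
k=np.array([(.449,.0135),(.4829,-.105),(.5849,-.1771)])
h=least_squares(lambda h:np.hypot(*(k-h).T)-.19,(.637,.005)).x; print("hinge",h)
for d in find_discs("top"):print(*d)
```

```text
click [ 0.44356567 -0.00563685  0.075     ] [ 0.45444637 -0.00227406  0.075     ]
(array([ 0.44560823, -0.00356542]), np.float64(0.0792764822292064), np.int64(166))
(array([ 0.45376692, -0.00624705]), np.float64(0.08195626594023929), np.int64(104))
pot [0.44154624 0.00717801 0.165     ] [0.44962967 0.00885707 0.165     ]
hinge [0.63849803 0.0048687 ]
[0.6705 0.2066] 37.9 [209.2 166.4]
[0.6078 0.3089] 60.1 [178.1 183.7]
[0.5425 0.1955] 47.6 [210.5 203.7]
[0.4693 0.3051] 49.8 [176.6 224.7]
[0.4161 0.1987] 69.0 [207.7 241.6]
[0.3601 0.3082] 29.8 [173.5 258. ]
```

Call:
servo_tool([
  [0,0,0,-0.81],
  [0,0,0,-0.81],
  [0,0,0,-0.81],
  [0.69,0.925,0,0],
  [0.69,0.925,0,0],
  [0.69,0.925,0,0],
  [0.69,0.925,0,0],
  [0.69,0.925,0,0],
], gripper=0)

```text
clock: 11.6
tool_pos: [0.514, -0.0833, 0.3289]
eef_rot: [0.0, 1.0, 0.0, -0.001]
wrist_force: [0.9, 0.5, -0.2]
finger_gap: 0.0914
grip_force: 0.0
```

Call:
servo_tool([
  [0.69,0.925,0,0],
  [0.69,0.925,0,0],
  [0.69,0.925,0,0],
  [0.69,0.925,0,0],
  [0.69,0.925,0,0],
  [0,0,0,0],
  [0,0,0,0],
  [0,0,0,0],
])

```text
clock: 12.6
tool_pos: [0.4463, 0.0078, 0.3295]
eef_rot: [0.001, 1.0, -0.0, -0.0]
wrist_force: [-0.2, -0.2, -0.4]
finger_gap: 0.0919
grip_force: 0.0
```

Run:
```python
from h import *
i,K,T=shot("wrist"); o=env.get_obs(); print(o["q"].round(2),o["tool_pos"],o["eef_rot"].round(3))
for p in((.4456,.008,.165),(.4486,-.005,.075)): print(w2p(p,K,T)*1.5 )
save("w2.png",i,s=1.5)
```

```text
[-0.52  0.04  0.41  1.84 -0.02  1.26  1.46] [0.44632158 0.00781201 0.32957347] [ 0.001  1.    -0.    -0.   ]
[386.57388531 256.81348649]
[370.45837107 234.2595203 ]
```

View pics/w2.png

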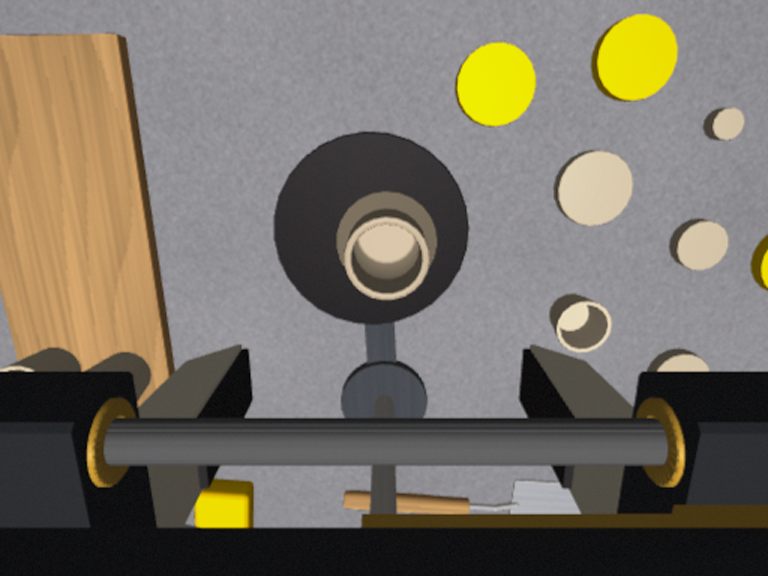

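The pot mouth is at (387,257), as predicted, so I descend and grasp the neck.

Call:
servo_tool([
  [0,0,1,0],
  [0,0,1,0],
  [0,0,1,0],
  [0,0,1,0],
  [0,0,1,0],
  [0,0,1,0],
  [0,0,1,0],
  [0,0,0.8,0],
])

```text
clock: 13.65
tool_pos: [0.4461, 0.008, 0.1729]
eef_rot: [0.001, 1.0, -0.0, -0.0]
wrist_force: [-0.0, 0.0, 0.8]
finger_gap: 0.0921
grip_force: 0.0
```

Call:
servo_tool([
  [0,0,0.8,0],
  [0,0,0.8,0],
  [0,0,0.2,0],
  [0,0,0,0],
  [0,0,0,0],
  [0,0,0,0],
  [0,0,0,0],
  [0,0,0,0],
])

```text
clock: 14.65
tool_pos: [0.4461, 0.0085, 0.1379]
eef_rot: [0.0, 1.0, 0.0, 0.0]
wrist_force: [-0.4, -0.1, 0.9]
finger_gap: 0.0916
grip_force: 0.0
```

Call:
servo_tool([
  [0,0,0,0],
  [0,0,0,0],
  [0,0,0,0],
  [0,0,0,0],
  [0,0,0,0],
  [0,0,0,0],
  [0,0,0,0],
  [0,0,0,0],
], gripper=1, squeeze=15)

```text
clock: 15.65
tool_pos: [0.446, 0.0084, 0.1377]
eef_rot: [0.0, 1.0, -0.0, 0.0]
wrist_force: [0.3, -1.2, -0.1]
finger_gap: 0.0557
grip_force: 15.0
```

Call:
servo_tool([
  [0,0,-0.4,0],
  [0,0,-0.8,0],
  [0,0,-1,0],
  [0,0,-1,0],
  [0,0,-1,0],
  [0,0,-0.8,0],
  [0,-0.4,0,0],
  [0.1,-0.8,0,0],
])

```text
clock: 16.65
tool_pos: [0.4436, -0.016, 0.2372]
eef_rot: [-0.0, 1.0, -0.0, -0.0]
wrist_force: [1.1, -0.9, -3.7]
finger_gap: 0.0555
grip_force: 15.0
```

Call:
servo_tool([
  [0.2,-0.9,0,0],
  [0.2,-0.9,0,0],
  [0.2,-0.9,0,0],
  [0.2,-0.9,0,0],
  [0.2,-0.9,0,0],
  [0.2,-0.9,0,0],
  [0.2,-0.9,0,0],
  [0.2,-0.9,0,0],
])

```text
clock: 17.65
tool_pos: [0.4106, -0.1611, 0.2369]
eef_rot: [0.001, 1.0, -0.0, -0.001]
wrist_force: [0.9, -0.1, -2.6]
finger_gap: 0.0554
grip_force: 15.0
```

Call:
servo_tool([
  [0.3,-0.9,0,0],
  [0.3,-0.9,0,0],
  [0.3,-0.9,0,0],
  [0.3,-0.9,0,0],
  [0.3,-0.9,0,0],
  [0.15,-0.9,0,0],
  [0,-0.5,0,0],
  [0,-0.2,0,0],
])

```text
clock: 18.65
tool_pos: [0.3783, -0.2821, 0.2373]
eef_rot: [0.001, 1.0, 0.0, -0.0]
wrist_force: [0.2, 0.2, -2.7]
finger_gap: 0.0559
grip_force: 15.0
```

Run:
```python
from h import *
o=env.get_obs(); print(o["q"].round(2),o["tool_pos"],o["eef_rot"].round(3),o["finger_gap"])
i,K,T=shot("wrist")
save("w3.png",i,s=1.5)
```

```text
[-0.03  0.18  0.66  1.95 -0.13  1.05  2.26] [ 0.37832361 -0.28207439  0.2373209 ] [ 0.001  1.     0.    -0.   ] 0.055914157542477264
```

View pics/w3.png

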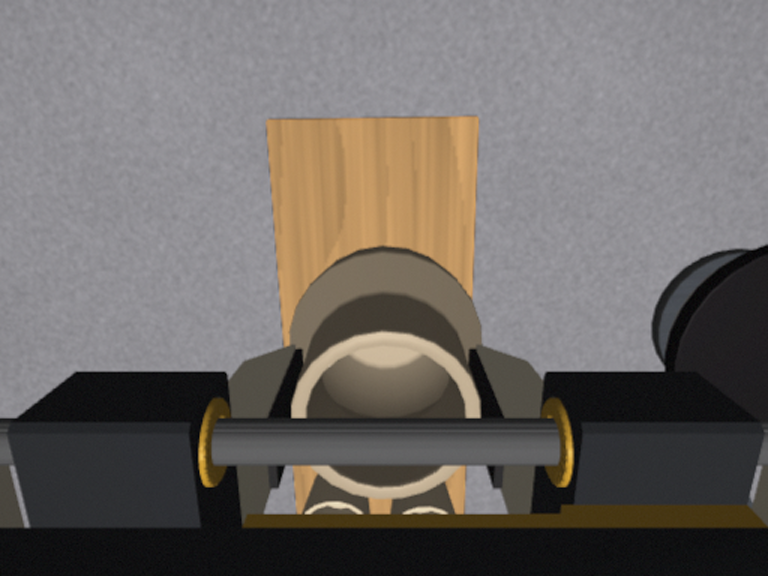

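The pot is held upright over the empty half of the board, whose near corners are at (268,119) and (477,116).

Run:
```python
from h import *
i,K,T=shot("wrist")
for u in((268,119),(477,116),(282,330),(472,330)): print(p2w(np.array(u)/1.5,.018,K,T).round(4))
```

```text
[ 0.2916 -0.3647  0.018 ]
[ 0.29   -0.2182  0.018 ]
[ 0.4505 -0.3646  0.018 ]
[ 0.4509 -0.2142  0.018 ]
```

Call:
servo_tool([
  [0,0,1,0],
  [0,0,1,0],
  [0,0,1,0],
  [0,0,1,0],
  [0,0,1,0],
  [0,0,0.8,0],
  [0,0,0.6,0],
  [0,0,0.4,0],
])

```text
clock: 19.75
tool_pos: [0.379, -0.2811, 0.1012]
eef_rot: [-0.0, 1.0, 0.0, -0.0]
wrist_force: [0.3, -0.0, -2.4]
finger_gap: 0.0556
grip_force: 15.0
```

Call:
servo_tool([
  [0,-0.2,0.3,0],
  [0,-0.2,0.3,0],
  [0,0,0.2,0],
  [0,0,0.1,0],
  [0,0,0.08,0],
  [0,0,0.05,0],
  [0,0,0,0],
  [0,0,0,0],
])

```text
clock: 20.75
tool_pos: [0.379, -0.2895, 0.0812]
eef_rot: [0.0, 1.0, -0.0, 0.0]
wrist_force: [-0.4, 0.0, -3.4]
finger_gap: 0.0558
grip_force: 15.0
```

Call:
servo_tool([
  [0,0,0.05,0],
  [0,0,0.03,0],
  [0,0,0,0],
  [0,0,0,0],
  [0,0,0,0],
  [0,0,0,0],
  [0,0,0,0],
  [0,0,0,0],
])

```text
clock: 21.75
tool_pos: [0.3792, -0.2896, 0.0805]
eef_rot: [0.0, 1.0, 0.0, 0.001]
wrist_force: [-3.4, 2.0, 15.3]
finger_gap: 0.0558
grip_force: 15.0
```

Call:
servo_tool([
  [0,0,0,0],
  [0,0,0,0],
  [0,0,0,0],
  [0,0,0,0],
  [0,0,-0.3,0],
  [0,0,-0.8,0],
  [0,0,-1,0],
  [0,0,-1,0],
], gripper=0)

```text
clock: 22.75
tool_pos: [0.3789, -0.2897, 0.1432]
eef_rot: [0.0, 1.0, -0.0, 0.0]
wrist_force: [-0.2, 0.1, -0.7]
finger_gap: 0.0921
grip_force: 0.0
```

Call:
servo_tool([
  [0,0,-1,0],
  [0,0,-1,0],
  [0,0,-1,0],
  [0,0,-1,0],
  [0,0,-1,0],
  [0,0,-1,0],
  [0,0,-1,0],
  [0,0,-1,0],
])

```text
clock: 23.75
tool_pos: [0.3784, -0.2897, 0.3033]
eef_rot: [0.001, 1.0, -0.0, 0.0]
wrist_force: [0.0, 0.6, -0.2]
finger_gap: 0.0924
grip_force: 0.0
```

Call:
servo_tool([
  [-0.1,1,0,0],
  [-0.1,1,0,0],
  [-0.1,1,0,0],
  [-0.1,1,0,0],
  [-0.1,1,0,0],
  [-0.1,1,0,0],
  [-0.1,1,0,0],
  [-0.1,1,0,0],
])

```text
clock: 24.75
tool_pos: [0.3947, -0.1293, 0.3026]
eef_rot: [0.001, 1.0, -0.0, 0.001]
wrist_force: [1.1, 0.2, -1.0]
finger_gap: 0.0917
grip_force: 0.0
```

Call:
servo_tool([
  [-0.1,1,0,0],
  [-0.1,1,0,0],
  [-0.1,1,0,0],
  [-0.1,1,0,0],
  [-0.1,1,0,0],
  [-0.1,1,0,0],
  [0,0,0,0],
  [0,0,0,0],
])

```text
clock: 25.75
tool_pos: [0.4069, -0.0104, 0.302]
eef_rot: [0.001, 1.0, -0.0, 0.0]
wrist_force: [-0.1, -0.8, -0.6]
finger_gap: 0.0919
grip_force: 0.0
```

```bash
cat >> h.py <<'E'
def circ(img,K,T,c0,r0,z,sgn=1,thr=15,win=.012,sel=None):
    "fit the rim of a level disc of radius r0 near c0 at height z; sgn=+1: brighter outside"
    g=cv2.GaussianBlur(cv2.cvtColor(img,cv2.COLOR_RGB2GRAY),(3,3),0).astype(np.float32); P=[]
    r=np.arange(r0-win,r0+win,.0005)
    for a in np.linspace(-np.pi,np.pi,180,endpoint=False):
        if sel and not sel(a): continue
        pts=np.array([w2p((c0[0]+q*np.cos(a),c0[1]+q*np.sin(a),z),K,T) for q in r],np.float32)
        v=cv2.remap(g,pts[:,0].copy().reshape(1,-1),pts[:,1].copy().reshape(1,-1),cv2.INTER_LINEAR)[0]
        d=sgn*(v[4:]-v[:-4]); k=d.argmax()
        if d[k]>thr: P.append((c0[0]+r[k+2]*np.cos(a),c0[1]+r[k+2]*np.sin(a)))
    P=np.array(P); from scipy.optimize import least_squares
    s=least_squares(lambda c:np.hypot(*(P-c).T)-r0,c0,loss="soft_l1",f_scale=.001)
    return s.x.round(4),len(P),round(float(np.median(abs(s.fun))),5)
E
python3 - <<'E'
from h import *
i,K,T=shot("wrist"); o=env.get_obs(); print(o["q"].round(2),o["tool_pos"])
print("cam",T[:3,3].round(3))
for f in(None,lambda a:abs(a)<2,lambda a:abs(a)<1.6): print("wheel",circ(i,K,T,(.447,-.005),.08,.075,1,15,.012,f))
for n,r,p in((68,.034,(.418,.198)),(48,.024,(.471,.305)),(38,.019,(.672,.206)),(58,.029,(.61,.308)),(28,.014,(.3615,.308))):
    print(n,w2p((*p,.016),K,T).round(0),circ(i,K,T,p,r,.016,-1,12,.01) if n in(68,48,28) else "")
i,K,T=shot("top"); print("wheel top",circ(i,K,T,(.447,-.005),.08,.075,1,15,.012,lambda a:abs(a)<1.6))
for d in find_discs("top"):print(*d)
cv2.imwrite("pics/t3.png",np.hstack([i[...,::-1][140:300,150:400]]))
E
```

```text
[-0.45 -0.01  0.35  1.96  0.    1.19  1.46] [ 0.40692841 -0.01050575  0.30193575]
cam [ 0.327 -0.011  0.461]
wheel (array([ 0.4468, -0.0051]), 180, 0.00035)
wheel (array([ 0.4466, -0.0051]), 115, 0.00037)
wheel (array([ 0.4465, -0.0051]), 91, 0.0003)
68 [415. 157.] (array([0.4187, 0.1979]), 180, 0.00071)
48 [488. 195.] (array([0.4717, 0.3055]), 180, 0.00062)
38 [398. 320.] 
58 [472. 284.] 
28 [508. 113.] (array([0.3643, 0.3021]), 180, 0.00249)
wheel top (array([ 0.4479, -0.0063]), 22, 0.00239)
[0.6706 0.2068] 38.1 [209.1 166.3]
[0.6081 0.3088] 59.9 [178.2 183.6]
[0.5422 0.1953] 47.2 [210.6 203.7]
[0.4692 0.3052] 49.3 [176.6 224.7]
[0.4163 0.1987] 69.2 [207.7 241.6]
[0.3598 0.3082] 29.5 [173.5 258.1]
```

Call:
servo_tool([
  [-0.054,0.948,0,0],
  [-0.054,0.948,0,0],
  [-0.054,0.948,0,0],
  [-0.054,0.948,1,0],
  [-0.054,0.948,1,0],
  [-0.054,0.948,1,0],
  [-0.054,0.948,1,0],
  [-0.054,0.948,1,0],
])

```text
clock: 26.9
tool_pos: [0.416, 0.1422, 0.201]
eef_rot: [0.001, 1.0, -0.0, 0.0]
wrist_force: [0.5, 0.1, 0.1]
finger_gap: 0.0921
grip_force: 0.0
```

Call:
servo_tool([
  [-0.054,0.948,1,0],
  [-0.054,0.948,1,0],
  [-0.054,0.948,1,0],
  [0,0,1,0],
  [0,0,1,0],
  [0,0,1,0],
  [0,0,0.8,0],
  [0,0,0,0],
])

```text
clock: 27.9
tool_pos: [0.4186, 0.1982, 0.0648]
eef_rot: [0.001, 1.0, -0.001, -0.001]
wrist_force: [-0.6, 0.1, 0.1]
finger_gap: 0.092
grip_force: 0.0
```

Run:
```python
from h import *
i,K,T=shot("wrist"); o=env.get_obs(); print(o["q"].round(2),o["tool_pos"])
print(circ(i,K,T,(.4187,.198),.034,.016,-1,12,.01), w2p((.4187,.198,.016),K,T))
```

```text
[-0.66  0.4   0.13  2.14 -0.09  0.61  1.1 ] [0.41910707 0.1985257  0.06547011]
(array([0.4184, 0.198 ]), 180, 0.00074) [257.47218002 214.8705535 ]
```

Call:
servo_tool([
  [0,0,1,0],
  [0,0,0.9,0],
  [0,0,0.6,0],
  [0,0,0.4,0],
  [0,0,0.1,0],
  [0,0,0,0],
  [0,0,0,0],
  [0,0,0,0],
])

```text
clock: 28.95
tool_pos: [0.4192, 0.1992, 0.0058]
eef_rot: [0.0, 1.0, 0.0, 0.0]
wrist_force: [0.0, -0.3, -0.3]
finger_gap: 0.0917
grip_force: 0.0
```

Call:
servo_tool([
  [0,0,0,0],
  [0,0,0,0],
  [0,0,0,0],
  [0,0,0,0],
  [0,0,0,0],
  [0,0,0,0],
  [0,0,0,0],
  [0,0,0,0],
], gripper=1, squeeze=12)

```text
clock: 29.95
tool_pos: [0.419, 0.1991, 0.0055]
eef_rot: [0.0, 1.0, 0.0, -0.0]
wrist_force: [0.2, -0.4, 1.9]
finger_gap: 0.0673
grip_force: 12.0
```

Call:
servo_tool([
  [0,0,-0.5,0],
  [0,0,-1,0],
  [0,0,-1,0],
  [0,0,-1,0],
  [0,0,-1,0],
  [0,0,-1,0],
  [0,0,-0.5,0],
  [0,-0.4,0,0],
])

```text
clock: 30.95
tool_pos: [0.4193, 0.1915, 0.1261]
eef_rot: [-0.0, 1.0, 0.0, 0.001]
wrist_force: [0.1, -1.6, -1.3]
finger_gap: 0.0673
grip_force: 12.0
```

Call:
servo_tool([
  [-0.14,-1,0,0],
  [-0.14,-1,0,0],
  [-0.14,-1,0,0],
  [-0.14,-1,0,0],
  [-0.14,-1,0,0],
  [-0.14,-1,0,0],
  [-0.14,-1,0,0],
  [-0.14,-1,0,0],
])

```text
clock: 31.95
tool_pos: [0.4405, 0.0297, 0.1247]
eef_rot: [0.0, 1.0, -0.0, -0.001]
wrist_force: [0.1, -0.1, 0.2]
finger_gap: 0.0674
grip_force: 12.0
```

Call:
servo_tool([
  [-0.14,-1,0,0],
  [-0.14,-0.8,0,0],
  [0,0,0,0],
  [0,0,0.4,0],
  [0,0,0.8,0],
  [0,0,0.5,0],
  [0,0,0,0],
  [0,0,0,0],
])

```text
clock: 32.95
tool_pos: [0.447, -0.0047, 0.0917]
eef_rot: [0.0, 1.0, 0.0, 0.0]
wrist_force: [0.4, 0.8, -1.5]
finger_gap: 0.0677
grip_force: 12.0
```

Call:
servo_tool([
  [0.02,0,0.3,0],
  [0,0,0.15,0],
  [0,0,0.06,0],
  [0,0,0.04,0],
  [0,0,0,0],
  [0,0,0,0],
  [0,0,0,0],
  [0,0,0,0],
])

```text
clock: 33.95
tool_pos: [0.4466, -0.0049, 0.0805]
eef_rot: [0.0, 1.0, 0.0, 0.0]
wrist_force: [-0.3, 0.6, -1.1]
finger_gap: 0.0675
grip_force: 12.0
```

Call:
servo_tool([
  [0,0,0.03,0],
  [0,0,0,0],
  [0,0,0,0],
  [0,0,0,0],
  [0,0,0,0],
  [0,0,0,0],
  [0,0,0,0],
  [0,0,0,0],
])

```text
clock: 34.95
tool_pos: [0.4466, -0.0049, 0.0805]
eef_rot: [0.0, 1.0, 0.0, 0.0]
wrist_force: [-3.1, -1.0, 10.0]
finger_gap: 0.0676
grip_force: 12.0
```

Call:
servo_tool([
  [0,0,0,0],
  [0,0,0,0],
  [0,0,0,0],
  [0,0,-0.2,0],
  [0,0,-0.8,0],
  [0,0,-1,0],
  [0,0,-1,0],
  [0,0,-1,0],
], gripper=0)

```text
clock: 35.95
tool_pos: [0.4464, -0.0049, 0.1608]
eef_rot: [0.0, 1.0, 0.0, 0.0]
wrist_force: [0.4, -0.9, 0.2]
finger_gap: 0.0916
grip_force: 0.0
```

Call:
servo_tool([
  [0,0,-1,0],
  [0,0,-1,0],
  [0,0,-1,0],
  [0,0,-1,0],
  [0,0,0,0],
  [0,0,0,0],
  [0,0,0,0],
  [0,0,0,0],
])

```text
clock: 36.95
tool_pos: [0.4462, -0.005, 0.2394]
eef_rot: [0.0, 1.0, -0.0, -0.001]
wrist_force: [0.4, 0.5, -0.4]
finger_gap: 0.0921
grip_force: 0.0
```

Run:
```python
from h import *
i,K,T=shot("wrist"); o=env.get_obs(); print(o["tool_pos"])
print("w",circ(i,K,T,(.447,-.005),.08,.075,1,15,.012),"68",circ(i,K,T,(.447,-.005),.034,.091,-1,15,.01))
i,K,T=shot("top")
for d in find_discs("top"):print(*d)
print("jar",w2p((.71,.30,.09),K,T), p2w(np.array((277,222))*.64,.09,K,T))
j,_,_=shot("scene")
save("sc3.png",np.hstack([i[130:310,130:400],j[110:290,100:300]]),s=1.6)
```

```text
[ 0.44627369 -0.0049408   0.23949112]
w (array([ 0.4472, -0.0049]), 180, 0.00063) 68 (array([ 0.4459, -0.0055]), 180, 0.00042)
[0.6707 0.2065] 38.1 [209.2 166.3]
[0.608  0.3088] 60.1 [178.2 183.6]
[0.5425 0.1952] 47.6 [210.6 203.6]
[0.4694 0.305 ] 49.6 [176.6 224.6]
[0.3598 0.3082] 29.5 [173.5 258.1]
jar [177.43081645 148.36473497] [0.73104752 0.30185715 0.09      ]
```

View pics/sc3.png

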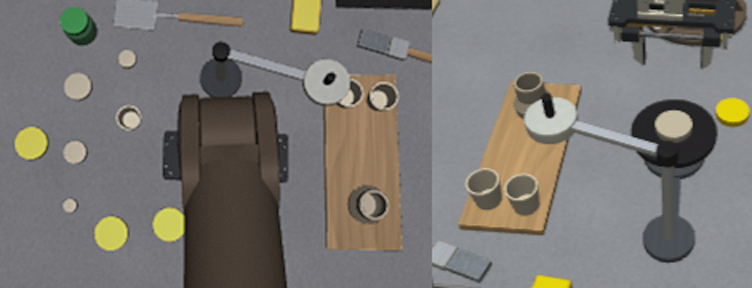

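The left pane shows the pot upright on the board at (370,205). The right pane shows disc68 centred on the wheel at (673,125). Next is disc58.

Call:
servo_tool([
  [-0.48,0.92,0,0],
  [-0.48,0.92,0,0],
  [-0.48,0.92,0,0],
  [-0.48,0.92,0,0],
  [-0.48,0.92,0,0],
  [-0.48,0.92,0,0],
  [-0.48,0.92,0,0],
  [-0.48,0.92,0,0],
])

```text
clock: 38.15
tool_pos: [0.524, 0.1435, 0.2399]
eef_rot: [0.0, 1.0, -0.0, 0.0]
wrist_force: [0.8, -0.3, -0.1]
finger_gap: 0.0917
grip_force: 0.0
```

Call:
servo_tool([
  [-0.48,0.92,0.75,0],
  [-0.48,0.92,0.75,0],
  [-0.48,0.92,0.75,0],
  [-0.48,0.92,0.75,0],
  [-0.48,0.92,0.75,0],
  [-0.48,0.92,0.75,0],
  [-0.48,0.92,0.75,0],
  [-0.48,0.92,0.75,0],
])

```text
clock: 39.15
tool_pos: [0.6002, 0.2904, 0.1178]
eef_rot: [0.0, 1.0, -0.0, -0.001]
wrist_force: [-0.5, -0.8, -0.6]
finger_gap: 0.0917
grip_force: 0.0
```

Call:
servo_tool([
  [-0.48,0.92,0.75,0],
  [0,0,1,0],
  [0,0,1,0],
  [0,0,0,0],
  [0,0,0,0],
  [0,0,0,0],
  [0,0,0,0],
  [0,0,0,0],
])

```text
clock: 40.15
tool_pos: [0.61, 0.3079, 0.0654]
eef_rot: [0.0, 1.0, 0.0, 0.0]
wrist_force: [0.1, -0.3, -0.1]
finger_gap: 0.0915
grip_force: 0.0
```

```bash
cat > look.py <<'E'
from h import *
import sys
x,y,r=map(float,sys.argv[1:4]); z=float(sys.argv[4]) if len(sys.argv)>4 else .016
i,K,T=shot("wrist"); o=env.get_obs(); print(o["q"].round(2),o["tool_pos"])
c=circ(i,K,T,(x,y),r,z,-1,12,.01); print(c,w2p((x,y,z),K,T)); d=c[0]-o["tool_pos"][:2]
print("tool shift units (tool x=-X, y=Y):",(-d[0]/.02).round(3),(d[1]/.02).round(3))
E
python3 look.py .6105 .308 .029
```

```text
[-0.63  0.68  0.14  1.59 -0.11  0.88  1.12] [0.60996453 0.30791466 0.06525761]
(array([0.6109, 0.308 ]), 180, 0.00073) [257.77675153 215.00543215]
tool shift units (tool x=-X, y=Y): -0.047 0.004
```

Call:
servo_tool([
  [-0.05,0,1,0],
  [0,0,0.9,0],
  [0,0,0.6,0],
  [0,0,0.4,0],
  [0,0,0.08,0],
  [0,0,0,0],
  [0,0,0,0],
  [0,0,0,0],
])

```text
clock: 41.2
tool_pos: [0.6111, 0.308, 0.0058]
eef_rot: [0.0, 1.0, 0.0, 0.0]
wrist_force: [0.4, -0.1, -0.1]
finger_gap: 0.0918
grip_force: 0.0
```

Call:
servo_tool([
  [0,0,0,0],
  [0,0,0,0],
  [0,0,0,0],
  [0,0,0,0],
  [0,0,0,0],
  [0,0,0,0],
  [0,0,0,0],
  [0,0,0,0],
], gripper=1)

```text
clock: 42.2
tool_pos: [0.6108, 0.3078, 0.0053]
eef_rot: [0.0, 1.0, 0.0, -0.0]
wrist_force: [-0.3, 0.6, 0.5]
finger_gap: 0.058
grip_force: 12.0
```

Call:
servo_tool([
  [0,0,-0.5,0],
  [0,0,-1,0],
  [0,0,-1,0],
  [0,0,-1,0],
  [0,0,-1,0],
  [0,0,-1,0],
  [0,0,-1,0],
  [0,0,-0.5,0],
])

```text
clock: 43.2
tool_pos: [0.6114, 0.3081, 0.1473]
eef_rot: [0.0, 1.0, 0.001, 0.001]
wrist_force: [-0.5, 0.1, -0.1]
finger_gap: 0.0573
grip_force: 12.0
```

Call:
servo_tool([
  [0.3,-0.5,0,0],
  [0.51,-0.98,0,0],
  [0.51,-0.98,0,0],
  [0.51,-0.98,0,0],
  [0.51,-0.98,0,0],
  [0.51,-0.98,0,0],
  [0.51,-0.98,0,0],
  [0.51,-0.98,0,0],
])

```text
clock: 44.2
tool_pos: [0.5319, 0.159, 0.1445]
eef_rot: [0.0, 1.0, -0.0, -0.001]
wrist_force: [-0.2, -0.3, -1.5]
finger_gap: 0.0577
grip_force: 12.0
```

Call:
servo_tool([
  [0.51,-0.98,0,0],
  [0.51,-0.98,0,0],
  [0.51,-0.98,0,0],
  [0.51,-0.98,0,0],
  [0.51,-0.98,0,0],
  [0.51,-0.98,0,0],
  [0.51,-0.98,0,0],
  [0.51,-0.98,0,0],
])

```text
clock: 45.2
tool_pos: [0.451, 0.0026, 0.1454]
eef_rot: [0.0, 1.0, 0.0, 0.0]
wrist_force: [-0.1, 1.1, -1.4]
finger_gap: 0.0575
grip_force: 12.0
```

Call:
servo_tool([
  [0.25,-0.46,0,0],
  [0,0,0,0],
  [0,0,0.4,0],
  [0,0,0.8,0],
  [0,0,0.6,0],
  [0,0,0.3,0],
  [0,0,0,0],
  [0,0,0,0],
])

```text
clock: 46.2
tool_pos: [0.447, -0.0053, 0.1036]
eef_rot: [0.0, 1.0, 0.0, 0.0]
wrist_force: [0.5, 0.3, -1.4]
finger_gap: 0.0578
grip_force: 12.0
```

Call:
servo_tool([
  [0,0,0.2,0],
  [0,0,0.1,0],
  [0,0,0.05,0],
  [0,0,0.03,0],
  [0,0,0,0],
  [0,0,0,0],
  [0,0,0,0],
  [0,0,0,0],
])

```text
clock: 47.2
tool_pos: [0.4467, -0.0053, 0.0961]
eef_rot: [0.0, 1.0, 0.0, 0.0]
wrist_force: [-2.4, -0.5, 6.2]
finger_gap: 0.0577
grip_force: 12.0
```

Call:
servo_tool([
  [0,0,0,0],
  [0,0,0,0],
  [0,0,0,0],
  [0,0,-0.2,0],
  [0,0,-0.8,0],
  [0,0,-1,0],
  [0,0,-1,0],
  [0,0,-1,0],
], gripper=0)

```text
clock: 48.2
tool_pos: [0.4466, -0.0054, 0.1766]
eef_rot: [0.0, 1.0, 0.0, 0.0]
wrist_force: [0.9, 0.4, -0.2]
finger_gap: 0.092
grip_force: 0.0
```

```bash
python3 look.py .447 -.005 .029 .107; python3 -c "
from h import *
for d in find_discs('top'):print(*d)"
```

```text
[-0.29  0.2   0.21  2.06 -0.05  0.88  1.52] [ 0.44795022 -0.00532569  0.17882258]
(array([ 0.4445, -0.0056]), 180, 0.00258) [258.12612602 204.53998181]
tool shift units (tool x=-X, y=Y): 0.173 -0.014
[0.6705 0.2066] 37.9 [209.2 166.4]
[0.5422 0.1955] 47.1 [210.5 203.7]
[0.4692 0.3052] 49.6 [176.6 224.7]
[0.3601 0.3082] 29.8 [173.5 258. ]
```

Call:
servo_tool([
  [-0.08,0.97,0,0],
  [-0.08,0.97,0,0],
  [-0.08,0.97,0,0],
  [-0.08,0.97,0,0],
  [-0.08,0.97,0,0],
  [-0.08,0.97,0,0],
  [-0.08,0.97,0,0],
  [-0.08,0.97,0,0],
])

```text
clock: 49.3
tool_pos: [0.4593, 0.1504, 0.1751]
eef_rot: [0.0, 1.0, -0.0, -0.0]
wrist_force: [0.7, 0.7, 0.5]
finger_gap: 0.0918
grip_force: 0.0
```

Call:
servo_tool([
  [-0.08,0.97,0.7,0],
  [-0.08,0.97,0.7,0],
  [-0.08,0.97,0.7,0],
  [-0.08,0.97,0.7,0],
  [-0.08,0.97,0.7,0],
  [-0.08,0.97,0.7,0],
  [-0.08,0.97,0.7,0],
  [-0.08,0.97,0.7,0],
])

```text
clock: 50.3
tool_pos: [0.4726, 0.3064, 0.0628]
eef_rot: [0.0, 1.0, 0.0, 0.0]
wrist_force: [1.0, 0.6, 1.1]
finger_gap: 0.0917
grip_force: 0.0
```

Call:
servo_tool([
  [0,0,0,0],
  [0,0,0,0],
  [0,0,0,0],
  [0,0,0,0],
  [0,0,0,0],
  [0,0,0,0],
  [0,0,0,0],
  [0,0,0,0],
])

```text
clock: 51.3
tool_pos: [0.4725, 0.3051, 0.0637]
eef_rot: [0.0, 1.0, 0.0, -0.0]
wrist_force: [0.5, -0.7, -0.5]
finger_gap: 0.0918
grip_force: 0.0
```

```bash
python3 look.py .4717 .3055 .024
```

```text
[-0.73  0.52  0.08  1.91 -0.06  0.72  0.96] [0.47244577 0.30509979 0.06372912]
(array([0.4714, 0.3048]), 180, 0.00073) [258.30983227 214.15828751]
tool shift units (tool x=-X, y=Y): 0.052 -0.015
```

Call:
servo_tool([
  [0.05,0,1,0],
  [0,0,0.9,0],
  [0,0,0.6,0],
  [0,0,0.33,0],
  [0,0,0.08,0],
  [0,0,0,0],
  [0,0,0,0],
  [0,0,0,0],
])

```text
clock: 52.35
tool_pos: [0.4716, 0.3052, 0.0059]
eef_rot: [0.0, 1.0, 0.0, 0.0]
wrist_force: [0.5, -0.7, 0.7]
finger_gap: 0.0916
grip_force: 0.0
```

Call:
servo_tool([
  [0,0,0,0],
  [0,0,0,0],
  [0,0,0,0],
  [0,0,0,0],
  [0,0,0,0],
  [0,0,0,0],
  [0,0,0,0],
  [0,0,0,0],
], gripper=1)

```text
clock: 53.35
tool_pos: [0.4715, 0.3051, 0.0055]
eef_rot: [0.0, 1.0, 0.0, 0.0]
wrist_force: [0.4, -0.9, 0.1]
finger_gap: 0.0479
grip_force: 12.0
```

Call:
servo_tool([
  [0,0,-0.6,0],
  [0,0,-1,0],
  [0,0,-1,0],
  [0,0,-1,0],
  [0,0,-1,0],
  [0,0,-1,0],
  [0,0,-1,0],
  [0,0,-1,0],
])

```text
clock: 54.35
tool_pos: [0.4714, 0.3049, 0.159]
eef_rot: [0.0, 1.0, 0.0, 0.0]
wrist_force: [0.5, -0.3, -0.7]
finger_gap: 0.0477
grip_force: 12.0
```

Call:
servo_tool([
  [0,-0.5,0,0],
  [0.08,-0.98,0,0],
  [0.08,-0.98,0,0],
  [0.08,-0.98,0,0],
  [0.08,-0.98,0,0],
  [0.08,-0.98,0,0],
  [0.08,-0.98,0,0],
  [0.08,-0.98,0,0],
])

```text
clock: 55.35
tool_pos: [0.4601, 0.1566, 0.1576]
eef_rot: [0.0, 1.0, 0.0, 0.0]
wrist_force: [1.1, -0.3, -0.5]
finger_gap: 0.0475
grip_force: 12.0
```

Call:
servo_tool([
  [0.08,-0.98,0,0],
  [0.08,-0.98,0,0],
  [0.08,-0.98,0,0],
  [0.08,-0.98,0,0],
  [0.08,-0.98,0,0],
  [0.08,-0.98,0,0],
  [0.08,-0.98,0,0],
  [0.08,-0.98,0,0],
])

```text
clock: 56.35
tool_pos: [0.4471, -0.0001, 0.1576]
eef_rot: [0.0, 1.0, 0.0, 0.0]
wrist_force: [-0.2, 0.3, 0.4]
finger_gap: 0.0475
grip_force: 12.0
```

Call:
servo_tool([
  [0.03,-0.3,0,0],
  [0,0,0,0],
  [0,0,0.4,0],
  [0,0,0.7,0],
  [0,0,0.5,0],
  [0,0,0.3,0],
  [0,0,0,0],
  [0,0,0,0],
])

```text
clock: 57.35
tool_pos: [0.4469, -0.0049, 0.1197]
eef_rot: [0.0, 1.0, 0.0, 0.0]
wrist_force: [0.2, 0.5, -1.0]
finger_gap: 0.0477
grip_force: 12.0
```

Target z is about 0.112, so 7.7 mm down.

Call:
servo_tool([
  [0,-0.02,0.2,0],
  [0,0,0.1,0],
  [0,0,0.05,0],
  [0,0,0.03,0],
  [0,0,0.02,0],
  [0,0,0,0],
  [0,0,0,0],
  [0,0,0,0],
])

```text
clock: 58.35
tool_pos: [0.4468, -0.0053, 0.1123]
eef_rot: [0.0, 1.0, 0.0, 0.0]
wrist_force: [-5.2, -0.2, 13.7]
finger_gap: 0.0476
grip_force: 12.0
```

Call:
servo_tool([
  [0,0,0,0],
  [0,0,0,0],
  [0,0,0,0],
  [0,0,-0.2,0],
  [0,0,-0.8,0],
  [0,0,-1,0],
  [0,0,-1,0],
  [0,0,-0.8,0],
], gripper=0)

```text
clock: 59.35
tool_pos: [0.4469, -0.0053, 0.1885]
eef_rot: [0.0, 1.0, 0.0, 0.0]
wrist_force: [-0.0, 0.5, -0.3]
finger_gap: 0.0918
grip_force: 0.0
```

Call:
servo_tool([
  [-0.2,1,0,0],
  [-0.2,1,0,0],
  [-0.3,1,0,0],
  [-0.5,1,0,0],
  [-0.5,1,0,0],
  [-0.5,1,0,0],
  [-0.5,1,0,0],
  [-0.5,1,0,0],
])

```text
clock: 60.35
tool_pos: [0.5115, 0.156, 0.1874]
eef_rot: [0.0, 1.0, -0.0, -0.0]
wrist_force: [0.7, -0.0, 0.8]
finger_gap: 0.0918
grip_force: 0.0
```

Call:
servo_tool([
  [-1,0.32,0,0],
  [-1,0.32,0,0],
  [-1,0.32,0.5,0],
  [-1,0.32,0.8,0],
  [-1,0.32,0.8,0],
  [-1,0.32,0.8,0],
  [-1,0.32,0.8,0],
  [-1,0.32,0.8,0],
])

```text
clock: 61.35
tool_pos: [0.6717, 0.2068, 0.0965]
eef_rot: [0.0, 1.0, -0.0, -0.0]
wrist_force: [1.7, 0.6, 0.9]
finger_gap: 0.0919
grip_force: 0.0
```

Call:
servo_tool([
  [-0.03,0,0.8,0],
  [0,0,0.6,0],
  [0,0,0,0],
  [0,0,0,0],
  [0,0,0,0],
  [0,0,0,0],
  [0,0,0,0],
  [0,0,0,0],
])

```text
clock: 62.35
tool_pos: [0.6714, 0.2058, 0.0696]
eef_rot: [0.0, 1.0, 0.0, 0.0]
wrist_force: [0.0, -0.7, 0.6]
finger_gap: 0.092
grip_force: 0.0
```

```bash
python3 look.py .672 .206 .019; python3 -c "
from h import *
for d in find_discs('top'):print(*d)"
```

```text
[-0.45  0.7   0.13  1.53 -0.11  0.92  1.28] [0.67143746 0.20578556 0.06958117]
(array([0.6732, 0.2057]), 180, 0.00067) [257.94703608 212.84670285]
tool shift units (tool x=-X, y=Y): -0.088 -0.004
[0.7285 0.1997] 43.8 [212.  149.9]
[0.6624 0.1991] 20.2 [211.2 168.7]
[0.5404 0.1788] 21.4 [215.5 204.4]
```

Call:
servo_tool([
  [-0.09,0,1,0],
  [0,0,1,0],
  [0,0,0.7,0],
  [0,0,0.4,0],
  [0,0,0.09,0],
  [0,0,0,0],
  [0,0,0,0],
  [0,0,0,0],
])

```text
clock: 63.45
tool_pos: [0.6734, 0.2058, 0.0062]
eef_rot: [0.0, 1.0, 0.0, 0.0]
wrist_force: [-1.2, -0.9, -0.4]
finger_gap: 0.0922
grip_force: 0.0
```

Call:
servo_tool([
  [0,0,0,0],
  [0,0,0,0],
  [0,0,0,0],
  [0,0,0,0],
  [0,0,0,0],
  [0,0,0,0],
  [0,0,0,0],
  [0,0,0,0],
], gripper=1)

```text
clock: 64.45
tool_pos: [0.6732, 0.2058, 0.0057]
eef_rot: [0.0, 1.0, 0.0, 0.0]
wrist_force: [-1.7, -1.2, 1.6]
finger_gap: 0.0374
grip_force: 12.0
```

Call:
servo_tool([
  [0,0,-0.6,0],
  [0,0,-1,0],
  [0,0,-1,0],
  [0,0,-1,0],
  [0,0,-1,0],
  [0,0,-1,0],
  [0,0,-1,0],
  [0,0,-1,0],
])

```text
clock: 65.45
tool_pos: [0.6731, 0.2057, 0.1591]
eef_rot: [0.0, 1.0, 0.0, 0.0]
wrist_force: [0.4, -0.9, 0.5]
finger_gap: 0.0374
grip_force: 12.0
```

Call:
servo_tool([
  [0.6,-0.32,-0.2,0],
  [1,-0.32,-0.2,0],
  [1,-0.32,-0.2,0],
  [1,-0.32,-0.2,0],
  [1,-0.32,-0.2,0],
  [1,-0.32,-0.2,0],
  [1,-0.32,-0.2,0],
  [1,-0.32,-0.1,0],
])

```text
clock: 66.45
tool_pos: [0.5193, 0.1538, 0.1874]
eef_rot: [0.0, 1.0, -0.0, -0.0]
wrist_force: [1.0, 0.5, -0.5]
finger_gap: 0.0377
grip_force: 12.0
```

Call:
servo_tool([
  [0.5,-1,0,0],
  [0.5,-1,0,0],
  [0.5,-1,0,0],
  [0.5,-1,0,0],
  [0.5,-1,0,0],
  [0.5,-1,0,0],
  [0.5,-1,0,0],
  [0.2,-0.7,0,0],
])

```text
clock: 67.45
tool_pos: [0.4464, -0.0008, 0.1878]
eef_rot: [0.001, 1.0, 0.0, 0.0]
wrist_force: [-0.4, -0.0, -0.5]
finger_gap: 0.0375
grip_force: 12.0
```

Call:
servo_tool([
  [0.02,-0.3,0,0],
  [0,0,0,0],
  [0,0,0.4,0],
  [0,0,0.8,0],
  [0,0,0.7,0],
  [0,0,0.4,0],
  [0,0,0,0],
  [0,0,0,0],
])

```text
clock: 68.45
tool_pos: [0.447, -0.0053, 0.142]
eef_rot: [0.0, 1.0, 0.0, 0.0]
wrist_force: [0.2, 0.4, -0.0]
finger_gap: 0.0376
grip_force: 12.0
```

Call:
servo_tool([
  [0,0,0.4,0],
  [0,0,0.15,0],
  [0,0,0.08,0],
  [0,0,0.05,0],
  [0,0,0.02,0],
  [0,0,0,0],
  [0,0,0,0],
  [0,0,0,0],
])

```text
clock: 69.45
tool_pos: [0.4467, -0.0053, 0.1284]
eef_rot: [0.0, 1.0, 0.0, 0.0]
wrist_force: [-4.7, -0.4, 12.7]
finger_gap: 0.0374
grip_force: 12.0
```

Call:
servo_tool([
  [0,0,0,0],
  [0,0,0,0],
  [0,0,0,0],
  [0,0,-0.2,0],
  [0,0,-0.8,0],
  [0,0,-1,0],
  [0,0,-1,0],
  [0,0,-0.8,0],
], gripper=0.3)

```text
clock: 70.45
tool_pos: [0.4469, -0.0053, 0.2048]
eef_rot: [0.0, 1.0, 0.0, 0.0]
wrist_force: [0.8, -0.2, 0.1]
finger_gap: 0.0642
grip_force: 0.0
```

Call:
servo_tool([
  [0.27,0.98,0,0],
  [0.27,0.98,0,0],
  [0.27,0.98,0,0],
  [0.27,0.98,0,0],
  [0.27,0.98,0,0],
  [0.27,0.98,0,0],
  [0.27,0.98,0,0],
  [0.27,0.98,0,0],
])

```text
clock: 71.45
tool_pos: [0.4034, 0.1521, 0.204]
eef_rot: [0.0, 1.0, 0.0, 0.0]
wrist_force: [0.8, -0.5, -1.0]
finger_gap: 0.0642
grip_force: 0.0
```

Call:
servo_tool([
  [0.27,0.98,0.6,0],
  [0.27,0.98,0.8,0],
  [0.27,0.98,0.8,0],
  [0.27,0.98,0.8,0],
  [0.27,0.98,0.8,0],
  [0.27,0.98,0.8,0],
  [0.27,0.98,0.8,0],
  [0.2,0.98,0.8,0],
])

```text
clock: 72.45
tool_pos: [0.3618, 0.309, 0.0794]
eef_rot: [0.0, 1.0, 0.0, 0.0]
wrist_force: [0.7, 1.2, -0.2]
finger_gap: 0.0643
grip_force: 0.0
```

Call:
servo_tool([
  [0,0,0.3,0],
  [0,0,0,0],
  [0,0,0,0],
  [0,0,0,0],
  [0,0,0,0],
  [0,0,0,0],
  [0,0,0,0],
  [0,0,0,0],
])

```text
clock: 73.45
tool_pos: [0.3619, 0.3083, 0.0737]
eef_rot: [0.0, 1.0, 0.0, 0.0]
wrist_force: [0.4, 0.6, -0.9]
finger_gap: 0.0642
grip_force: 0.0
```

```bash
python3 look.py .3625 .308 .014; python3 -c "
from h import *
for n in ('top','scene'):
  for d in find_discs(n):print(*d)"
```

```text
[-0.81  0.4  -0.01  2.1   0.01  0.64  0.74] [0.36181988 0.3083491  0.07371286]
(array([0.362, 0.308]), 180, 0.00073) [257.12209893 210.76508808]
tool shift units (tool x=-X, y=Y): -0.009 -0.017
[0.5424 0.1953] 47.1 [210.6 203.7]
[0.3544 0.3268] 48.3 [167.7 259.6]
[0.3636 0.3074] 30.1 [352.4 190.7]
[0.5257 0.1955] 53.4 [317.3 229.5]
```

Aligned. I descend 68 mm and grip.

Call:
servo_tool([
  [0,-0.02,1,0],
  [0,0,1,0],
  [0,0,0.8,0],
  [0,0,0.5,0],
  [0,0,0.09,0],
  [0,0,0,0],
  [0,0,0,0],
  [0,0,0,0],
])

```text
clock: 74.6
tool_pos: [0.3621, 0.3081, 0.0063]
eef_rot: [0.0, 1.0, 0.0, 0.0]
wrist_force: [-0.8, 1.1, -0.2]
finger_gap: 0.0644
grip_force: 0.0
```

Call:
servo_tool([
  [0,0,0,0],
  [0,0,0,0],
  [0,0,0,0],
  [0,0,0,0],
  [0,0,0,0],
  [0,0,0,0],
  [0,0,0,0],
  [0,0,0,0],
], gripper=1)

```text
clock: 75.6
tool_pos: [0.3619, 0.3079, 0.0059]
eef_rot: [0.0, 1.0, 0.0, 0.0]
wrist_force: [-0.0, 0.0, 0.3]
finger_gap: 0.0271
grip_force: 12.0
```

Call:
servo_tool([
  [0,0,-0.6,0],
  [0,0,-1,0],
  [0,0,-1,0],
  [0,0,-1,0],
  [0,0,-1,0],
  [0,0,-1,0],
  [0,0,-1,0],
  [0,0,-1,0],
])

```text
clock: 76.6
tool_pos: [0.3617, 0.3078, 0.1594]
eef_rot: [0.0, 1.0, 0.0, 0.0]
wrist_force: [0.3, 0.3, 0.8]
finger_gap: 0.0274
grip_force: 12.0
```

Call:
servo_tool([
  [-0.1,-0.5,-0.26,0],
  [-0.27,-0.98,-0.26,0],
  [-0.27,-0.98,-0.26,0],
  [-0.27,-0.98,-0.26,0],
  [-0.27,-0.98,-0.26,0],
  [-0.27,-0.98,-0.26,0],
  [-0.27,-0.98,-0.26,0],
  [-0.27,-0.98,-0.26,0],
])

```text
clock: 77.6
tool_pos: [0.4012, 0.159, 0.1994]
eef_rot: [0.001, 1.0, -0.0, -0.0]
wrist_force: [-0.3, 0.9, -0.8]
finger_gap: 0.0275
grip_force: 12.0
```

Call:
servo_tool([
  [-0.27,-0.98,0,0],
  [-0.27,-0.98,0,0],
  [-0.27,-0.98,0,0],
  [-0.27,-0.98,0,0],
  [-0.27,-0.98,0,0],
  [0,0,0,0],
  [0,0,0,0],
  [0,0,0,0],
])

```text
clock: 78.6
tool_pos: [0.4282, 0.0634, 0.1994]
eef_rot: [-0.0, 1.0, 0.0, -0.0]
wrist_force: [-0.8, -0.1, -0.9]
finger_gap: 0.0274
grip_force: 12.0
```

Run:
```python
from h import *
j,K,T=shot("scene"); w,_,_=shot("wrist"); print(env.get_obs()["tool_pos"])
A=cv2.resize(j[140:220,210:310],None,fx=4,fy=4); B=cv2.resize(w,None,fx=320/384,fy=320/384)
save("st.png",np.hstack([A,B[:320,:400]]))
```

```text
[0.42837321 0.06327487 0.19949373]
```

View pics/st.png

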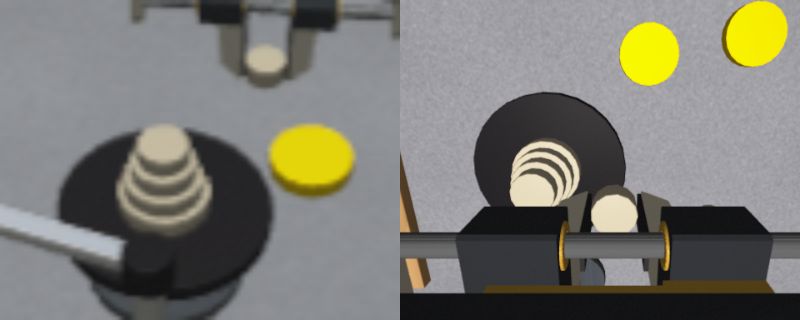

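The four-step stack is concentric: its top disc is at (165,143) in the left pane, and disc28 is held at (265,60). I place disc28.

Call:
servo_tool([
  [-0.23,-0.86,0,0],
  [-0.23,-0.86,0,0],
  [-0.23,-0.86,0,0],
  [-0.23,-0.86,0,0],
  [0,0,0,0],
  [0,0,0.6,0],
  [0,0,0.7,0],
  [0,0,0.6,0],
])

```text
clock: 79.7
tool_pos: [0.4463, -0.0056, 0.1602]
eef_rot: [-0.0, 1.0, -0.0, -0.001]
wrist_force: [0.3, 0.1, -0.1]
finger_gap: 0.0275
grip_force: 12.0
```

Call:
servo_tool([
  [0,0,0.2,0],
  [0,0,0.2,0],
  [0,0,0,0],
  [0,0,0,0],
  [0,0,0,0],
  [0,0,0,0],
  [0,0,0,0],
  [0,0,0,0],
])

```text
clock: 80.7
tool_pos: [0.447, -0.0061, 0.1536]
eef_rot: [0.0, 1.0, 0.0, 0.0]
wrist_force: [-0.6, 0.8, -0.4]
finger_gap: 0.0275
grip_force: 12.0
```

Call:
servo_tool([
  [0,0.03,0.2,0],
  [0,0,0.12,0],
  [0,0,0.08,0],
  [0,0,0.05,0],
  [0,0,0.02,0],
  [0,0,0,0],
  [0,0,0,0],
  [0,0,0,0],
])

```text
clock: 81.7
tool_pos: [0.447, -0.0055, 0.1448]
eef_rot: [0.0, 1.0, 0.0, 0.0]
wrist_force: [-2.7, -1.3, 11.0]
finger_gap: 0.0276
grip_force: 12.0
```

Call:
servo_tool([
  [0,0,0,0],
  [0,0,0,0],
  [0,0,0,0],
  [0,0,-0.3,0],
  [0,0,-1,0],
  [0,0,-1,0],
  [0,0,-1,0],
  [0,0,-1,0],
], gripper=0.4)

```text
clock: 82.7
tool_pos: [0.4469, -0.0056, 0.2312]
eef_rot: [0.0, 1.0, 0.0, 0.0]
wrist_force: [0.5, 0.9, 0.0]
finger_gap: 0.055
grip_force: 0.0
```

Call:
servo_tool([
  [0,0,-1,0],
  [0,0,-1,0],
  [0,0,-1,0],
  [0,0,-1,0],
  [0,0,-1,0],
  [0,0,0,0],
  [0,0,0,0],
  [0,0,0,0],
])

```text
clock: 83.7
tool_pos: [0.4464, -0.0056, 0.3293]
eef_rot: [0.0, 1.0, -0.0, -0.001]
wrist_force: [-0.8, 0.5, -1.1]
finger_gap: 0.0551
grip_force: 0.0
```

```bash
python3 look.py .447 -.0055 .014 .155;python3 - <<'E'
from h import *
w,K,T=shot("wrist"); print("68",circ(w,K,T,(.447,-.005),.034,.091,-1,15,.006,lambda a:abs(a)>1.5))
print("wheel",circ(w,K,T,(.447,-.005),.08,.075,1,15,.012))
j,_,_=shot("top"); A=cv2.resize(j[150:310,240:400],None,fx=2,fy=2); save("st2.png",np.hstack([A,cv2.resize(w,None,fx=320/384,fy=320/384)[:320]]))
E
```

```text
[-0.32  0.05  0.23  1.83 -0.01  1.26  1.48] [ 0.44651279 -0.0055499   0.32940688]
(array([ 0.4484, -0.0064]), 180, 0.00088) [257.4721768  170.32442581]
tool shift units (tool x=-X, y=Y): -0.094 -0.043
68 (array([ 0.4464, -0.0055]), 95, 0.00023)
wheel (array([ 0.4473, -0.005 ]), 180, 0.00058)
```

View pics/st2.png

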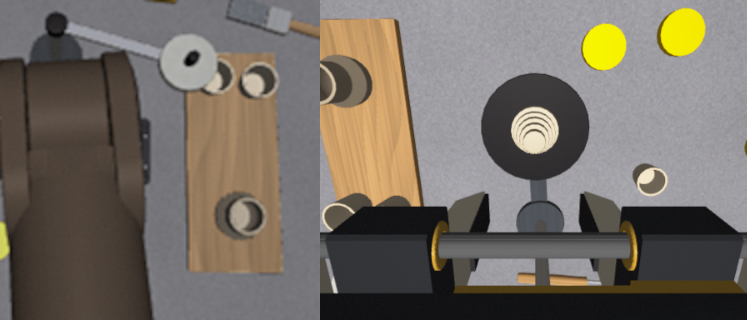

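The five-step stack on the wheel is concentric at (535,130), and the pot stands on the board at (240,215). Now the lamp goes back.

Call:
servo_tool([
  [-0.76,-0.95,0,0],
  [-0.76,-0.95,0,0],
  [-0.76,-0.95,0,0],
  [-0.76,-0.95,0,0],
  [-0.76,-0.95,0,0],
  [-0.76,-0.95,0,0],
  [-0.76,-0.95,0,0],
  [-0.76,-0.95,0,0],
])

```text
clock: 84.85
tool_pos: [0.5689, -0.1581, 0.3297]
eef_rot: [0.0, 1.0, 0.0, -0.0]
wrist_force: [-0.1, 0.1, 0.2]
finger_gap: 0.0548
grip_force: 0.0
```

Call:
servo_tool([
  [-0.76,-0.95,0,0],
  [0,0,0,0.81],
  [0,0,0,0.81],
  [0,0,0,0.81],
  [0,0,0,0],
  [0,0,0,0],
  [0,0,0,0],
  [0,0,0,0],
])

```text
clock: 85.85
tool_pos: [0.5836, -0.1766, 0.3301]
eef_rot: [0.145, 0.989, 0.0, 0.0]
wrist_force: [-0.8, -0.1, -0.1]
finger_gap: 0.0554
grip_force: 0.0
```

Run:
```python
from h import *
w,K,T=shot("wrist"); o=env.get_obs(); print(o["tool_pos"],o["eef_rot"].round(3))
p=w2p((.5849,-.1771,.286),K,T); g=cv2.cvtColor(w,cv2.COLOR_RGB2GRAY).astype(int)
x,y=p.round().astype(int); print(p); s=g[y-30:y+31:3,x-36:x+37:3]
print("\n".join("".join("#" if v<60 else "." for v in r) for r in s))
```

```text
[ 0.58362482 -0.17663951  0.33012813] [0.145 0.989 0.    0.   ]
[257.58419939 219.09696001]
.........................
.........................
..........####...........
.........######..........
.........######..........
.........#######.........
.........#######.........
........########.........
........########.........
........########.........
........########.........
........########.........
.........#######.........
.........######..........
..........####...........
.........................
.........................
.........................
.........................
.........................
.........................
```

Call:
servo_tool([
  [0,0,0.8,0],
  [0,0,0.8,0],
  [0,0,0.8,0],
  [0,0,0.8,0],
  [0,0,0.4,0],
  [0,0,0,0],
  [0,0,0,0],
  [0,0,0,0],
])

```text
clock: 86.9
tool_pos: [0.584, -0.1767, 0.2588]
eef_rot: [0.146, 0.989, 0.0, 0.001]
wrist_force: [-0.1, 0.6, 0.0]
finger_gap: 0.0554
grip_force: 0.0
```

Call:
servo_tool([
  [0,0,0,0],
  [0,0,0,0],
  [0,0,0,0],
  [0,0,0,0],
  [0,0,0,0],
  [0,0,0,0],
  [0,0,0,0],
  [0,0,0,0],
], gripper=1, squeeze=15)

```text
clock: 87.9
tool_pos: [0.5836, -0.1767, 0.2581]
eef_rot: [0.146, 0.989, -0.0, 0.0]
wrist_force: [-0.4, -0.9, 0.3]
finger_gap: 0.0155
grip_force: 15.0
```

Call:
servo_tool([
  [0.9,0.043,0,0.79],
  [0.9,0.043,0,0.79],
  [0.9,0.043,0,0.79],
  [0.9,0.043,0,0.79],
  [0.9,0.043,0,0.79],
  [0.9,0.043,0,0.79],
  [0.9,0.043,0,0.79],
  [0.9,0.043,0,0.79],
])

```text
clock: 88.9
tool_pos: [0.4726, -0.0891, 0.2581]
eef_rot: [0.503, 0.864, -0.0, -0.0]
wrist_force: [0.8, -1.2, -0.9]
finger_gap: 0.0153
grip_force: 15.0
```

Call:
servo_tool([
  [0.9,0.043,0,0.79],
  [0.9,0.043,0,0.79],
  [0.9,0.043,0,0.79],
  [0.9,0.043,0,0.79],
  [0.5,0.02,0,0.44],
  [0.3,0.01,0,0.26],
  [0,0,0,0],
  [0,0,0,0],
])

```text
clock: 89.9
tool_pos: [0.4477, -0.0052, 0.258]
eef_rot: [0.686, 0.727, -0.001, -0.001]
wrist_force: [-5.1, 0.1, 4.0]
finger_gap: 0.0161
grip_force: 15.0
```

Over the axis at (0.448, -0.005). I let go and rise.

Call:
servo_tool([
  [0,0,0,0],
  [0,0,0,0],
  [0,0,0,0],
  [0,0,0,0],
  [0,0,-0.4,0],
  [0,0,-1,0],
  [0,0,-1,0],
  [0,0,-1,0],
], gripper=0)

```text
clock: 90.9
tool_pos: [0.4489, -0.0053, 0.3273]
eef_rot: [0.687, 0.727, 0.0, 0.0]
wrist_force: [-0.3, -0.4, -0.8]
finger_gap: 0.0896
grip_force: 0.0
```

Call:
servo_tool([
  [0,0,-1,0],
  [0,0,-1,0],
  [0,0,-1,0],
  [0,0,-1,0],
  [0,0,0,0],
  [0,0,0,0],
  [0,0,0,0],
  [0,0,0,0],
])

```text
clock: 91.9
tool_pos: [0.4486, -0.0053, 0.4057]
eef_rot: [0.687, 0.727, -0.0, -0.0]
wrist_force: [-0.7, -1.4, -0.3]
finger_gap: 0.0916
grip_force: 0.0
```

Run:
```python
from h import *
j,_,_=shot("scene"); w,K,T=shot("wrist")
print(w2p((.447,-.005,.286),K,T)*320/384+[320,0])
save("fin.png",np.hstack([cv2.resize(j[110:270,120:320],None,fx=1.6,fy=2)[:320],cv2.resize(w,None,fx=320/384,fy=320/384)[:320]]))
```

```text
[532.72455835 152.90487802]
```

View pics/fin.png

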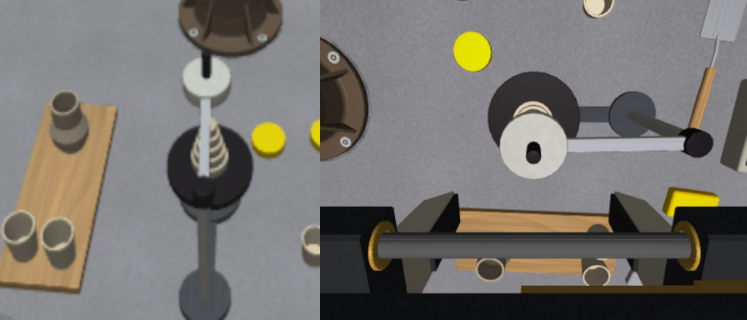

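The knob is at (533,154), against a predicted axis position of (533,153). The stack is intact and the pot is upright on the board. I hand in.

```bash
python3 -c "
from plant import env
print(env.job_done())"
```

```text
the job is handed in; nothing more can be done
None
```

I've handed in the job: the pot stands upright on the ware board, all five discs are stacked on the wheel largest to smallest, and the lamp is back over the stack; the judge returned no verdict, but the last pictures showed everything in place.

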